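Preload and zero the spring comparator

ROBOT

A 6-joint arm with a two-finger parallel gripper is mounted at the origin on the work surface. World frame = base frame: x ahead of the robot, y to its left, z up, the work surface at z = 0. Lengths are in mm, angles in rad, forces in N, time in s.
With the tool pointing down it reaches from about 350 to 775 mm from the base axis. Payload 7.3 kg.
Tool frame: the origin (TCP) lies between the finger pads; the fingertips stand 22 mm ahead of it and the grasp point (between the pads) lies 3 mm ahead of it (nose_length is the distance from the TCP to the fingertips, in mm); z points along the fingers, y is the direction in which the jaws open and shut (so a half turn about z gives the same grasp; the last joint's range is limited). The gripper opens to 92 mm and grips with 3 to 60 N. Pads are 19 mm wide; open, the fingers measure 130 mm over their backs; the gripper's body (75 mm by 190 mm) begins 47 mm behind the grasp point.
Start: joints at [-1.346, 0.342, 1.524, -0, 1.275, -0.146], TCP at [190.262, -489.329, 248.741] pointing down, gripper open.
Joint ranges: [-2.53, 2.53], [-0.77, 2.02], [0.04, 2.7], [-1, 4.14], [0.28, 2.66], [-3.11, 3.11]. Speed limits (rad/s): [2.57, 2.57, 3.14, 3.14, 3.14, 3.14].

INTERFACE

Orientations are given as [roll, pitch, yaw] about the fixed x, y, z axes, in that order (R = Rz(yaw) Ry(pitch) Rx(roll)).
In Python, from plant import get_obs, capture, close_job, nose_length gives the robot as it stands.
- The arm moves only by the tool step_arm, never from a script. Its argument "increments" is text: rows parted by semicolons, each of 7 numbers parted by spaces: the turn, a rotation vector about the tool's x, y, z in rad, then the shift along the tool's x, y, z in mm, then the opening, from -1 (shut) to 1 (fully open). A call has 1 to 20 rows; each row is the pose to reach, as a shift and turn from the pose commanded when the call began, along the tool's axes at that moment; what a row does not reach only later rows make up. A row lasts 1/8 s, in which the tool goes at most 62.5 mm and 10.7 degrees, less where a joint would pass 70% of its speed; a pose out of reach is approached as far as the arm can. A call with a gripper value outside its range is refused whole. The fingers move at their own pace and stop on an object; the grip force is fixed at half the most. Time passes only in rows, so rows that repeat a pose let the fingers close. It gives the time, the measured TCP pose, the force and the opening at its end, in the units of the state.
- get_obs(): the state, without advancing time (a new reading comes with each control period).
- capture(name): name is "scene" or "side" or "wrist"; returns a dict with "frame" (400x640x3 uint8, red, green, blue), "K" (3x3 intrinsics, pixels), "extrinsics" (4x4, takes a point from world to camera coordinates); the wrist camera has in their place "tool_from_camera" (4x4, takes a point from camera to tool coordinates, whose origin is the TCP and whose axes are the flange's). Camera axes: x right, y down, z forward; pixel columns grow to the right and rows downward; lengths in mm; the calibration is good to about 2 mm. A picture is of the moment at which its call begins: read the wrist's pose just before it. There is no depth.
- close_job(): hands the job in, once; it reports no verdict.
The state is a dict: "time": time; "joint_positions": joint angles; "dq": joint speeds; "tau": joint torques, N m; "tool_pos": TCP position; "tcp_rot": TCP orientation; "contact_force": force on the tool from outside, world axes, zero at the start; "moment": the same for the moment, N m; "grip_width": finger opening in mm.
Only numpy, scipy, OpenCV 4.12 (cv2) and the standard library are available. Lean on these libraries where they do the work, as an engineer would, in place of code of your own. Each camera call takes 0.05 s, during which the arm holds its last target.

TASK

Preload the printed spring and zero the comparator: swing the sprung take-up arm clockwise with the locking pin that stands in it, until the pin drops fully home into the hole of the index plate and holds the arm by itself. Then turn the dial's bezel until its zero mark stands at the tip of the hand, to within one division, and let go. Leave the other things where they are.

Things in the scene. Friction and masses are not known exactly. Their poses are not given: they have to be found in the camera images.
- comparator: Dark steel base plate 180 x 300 x 12 mm lying on the mat, bolted down. Origin: centre of its underside; x away from the robot side, y to the left, z up. At the right end the take-up arm turns on a vertical axis over an aluminium index plate whose top is 28 mm above the origin; at the left end a 34 mm square grey column carries the tilted dial. A grey link case, top 38 mm above the origin, lies between them.
- pivot (a point): Point on the take-up arm's vertical axis, at comparator x +25, y -55 mm, at the height of the top of the arm's end block (47 mm above the comparator's origin). Hub, printed spring and shaft (radius up to 22 mm) stand up to 28 mm above this point's height.
- takeup (a joint): Angle of the steel take-up arm, rad: 0 at its stop (where it starts), grows as the arm swings clockwise seen from above, end of travel 1.2. A spring returns it: about 1.0 N at the pin at 0, 2.3 N at 0.9 rad. It must be held until pinned. The hole of the index plate lies somewhere between 0.76 and 1.04 rad; its exact place is not told and must be felt with the pin (it is covered when the arm is over it).
- takeup_hole (a point): Centre of the upper mouth of the 9.5 mm through hole in the arm's 30 x 30 x 18 mm end block, 62 mm from the arm's axis. Block top 47 mm, underside 29 mm above the comparator's origin. The index plate's hole is 11.5 mm wide, 16 mm deep, at the same radius. The sprung arm rubs on the pin: press it home with 10 to 15 N, its weight may not do.
- pin: Loose steel locking pin, about 50 g, standing in the arm's hole, foot on the index plate. Origin: centre of the foot; z towards the head. Shank 8 mm thick, 31.5 mm long, tapered foot; above it the round grip head, 16 mm thick, 36 mm high (31.5 to 67.5 mm from the foot). At the start its shoulder is 12.5 mm above the block; fully home it rests on it, foot 15.5 mm above the comparator's origin.
- dial: Housing of the dial gauge, 42 mm in diameter. Origin: centre of the bezel (mid height); z points out of the dial's face along the turning axis, leaning 0.45 rad from vertical towards the robot side; x points up the slope of the face (12 o'clock). Bezel and hand turn about this z. The free depth beside the bezel and housing is more than 40 mm below the bezel.
- bezel (a joint): Angle of the bezel, rad, growing clockwise seen on the face; 0 with the zero mark at 12 o'clock. The bezel is a knurled metal ring 52 mm in diameter and 16 mm high (8 mm either side of the dial's origin) carrying the white scale; it turns freely either way with light friction (0.06 N m) and stays where it is left. At the start the zero is at least 2 rad from where the hand will come to stand, so that one grasp is not enough.
- zero_mark (a point): Point on the zero mark, the one wide black pointed bar of the scale (50 divisions of 0.126 rad, 2.4 mm each at this radius), 19 mm from the axis and 10 mm outwards from the dial's origin. Turns with the bezel.
- needle_tip (a point): Tip of the black hand, 19 mm from the axis and 10 mm outwards from the dial's origin. The hand is geared to the take-up arm: it turns clockwise by twice the arm's angle, from 12 o'clock at arm angle 0; it cannot be turned by itself.
- coupon_a: Bystander: printed grey lattice block, 22 x 22 x 22 mm, on the comparator's base. Origin under its centre.
- coupon_b: Bystander: printed grey lattice block, 26 x 18 x 30 mm, on the comparator's base behind the dial. Origin under its centre.
- coupon_c: Bystander: printed grey lattice block, 40 x 40 x 30 mm, on the mat. Origin under its centre.
- caliper: Bystander: steel caliper lying flat, 230 mm long, 8 mm high. Origin under the middle of its beam.
- marker: Bystander: white marker pen lying flat, 120 x 14 mm. Origin under its middle.
- jar: Bystander: small jar with white cap, 52 mm in diameter, 60 mm high. Origin under its centre.
- tray: Bystander: grey divided tray, 100 x 140 x 25 mm. Origin under its centre.

How it is judged (in metres and radians):
On the way, in this order (a step that is already met when the one before it is completed fails the run):
1. the arm is swung and the pin has dropped home through it into the index plate (value of joint takeup above 0.7 rad and z of pin in the frame of comparator below 0.0185 m and horizontal distance between pin and takeup_hole below 0.004 m), for 0.2 s.
2. the zero mark stands at the hand (distance between zero_mark and needle_tip below 0.0025 m), for 0.2 s.
At the end, for the whole second after the job is handed in: The pin holds the arm by itself at more than 0.7 rad, its foot less than 18.5 mm above the comparator's underside (within 3 mm of fully home) and within 4 mm sideways of the arm's hole, at rest; the zero mark is within 2.5 mm (one division) of the hand's tip (all of step 1 and distance between zero_mark and needle_tip below 0.0025 m and linear speed of pin below 0.02 m/s); the robot touches nothing.
It fails at once if a bystander is pushed more than 30 mm (distance of any of coupon_a, coupon_b, coupon_c, caliper, marker, jar, tray from where it was at the start of the episode above 0.03 m).
It also fails if it takes over 72 s, if anything falls off the work surface, if the arm or the gripper's body presses on something with over 40 N, if the wrist force passes 120 N, or if a joint passes its speed limit or range.

## Working session

There is one attempt and no reset: what is moved stays moved. The work goes in short steps, Python scripts to look and compute and a tool call to move; the robot and the scene stay as the last step left them, time stands still between calls to the robot, and variables do not carry over. Pictures are saved under pics/ and viewed, and the job is handed in when it is done.

Besides the shell and the picture viewer there is one more tool, called after "Call:" by a JSON object that holds its "api" and its "payload", one argument or row to a line. step_arm: Moves the arm, as the interface text tells. Its arguments: {"type":"object","properties":{"increments":{"type":"string"}},"required":["increments"]}

```bash
mkdir -p pics; ls; python3 - <<'E'
from plant import *
import cv2
o=get_obs(); print(o)
print(nose_length if not callable(nose_length) else nose_length())
for n in ["scene","side","wrist"]:
    c=capture(n); cv2.imwrite(f"pics/{n}0.png",c["frame"][:,:,::-1])
    print(n,c["K"].tolist(),c.get("extrinsics",c.get("tool_from_camera")).tolist())
E
```

```text
pics
{'time': 0.0, 'joint_positions': array([-1.34596143e+00,  3.42706837e-01,  1.52503124e+00, -3.53765992e-05,
        1.27538023e+00, -1.45996471e-01]), 'dq': array([-0.00138071, -0.00091977, -0.00067837,  0.00142116,  0.00160362,
        0.00028516]), 'tau': array([-2.85335656e-03, -4.31245780e+01, -2.44226468e+01,  7.14635476e-02,
        5.58848656e-02, -9.45582701e-05]), 'tool_pos': array([ 190.1831074 , -488.93758205,  248.04821245]), 'tcp_rot': array([-3.14007831e+00, -1.88481425e-04,  3.70841555e-01]), 'contact_force': array([-0.25617304,  0.46238209,  1.20287423]), 'moment': array([ 0.0680671 ,  0.03070044, -0.0109161 ]), 'grip_width': 91.7021671114838}
22.0
scene [[428.61591022346954, 0.0, 315.9197170005412], [0.0, 428.61591022346954, 199.51958600102438], [0.0, 0.0, 1.0]] [[-0.5487816420845495, 0.8359562770305744, -0.003976456232186577, 328.4511290320448], [0.6745696178500681, 0.4400163328016501, -0.5927406326053585, -352.262009451844], [-0.49375554678869005, -0.32796757425234696, -0.8053835919947913, 1411.4566868344493], [0.0, 0.0, 0.0, 1.0]]
side [[390.15511386559655, 0.0, 319.558796970054], [0.0, 390.15511386559655, 198.77816460458234], [0.0, 0.0, 1.0]] [[-0.8495602374814059, -0.5271894069385592, 0.01785306982867476, 513.301720248881], [-0.28036761754194883, 0.42262330784360463, -0.8618489071184005, 250.31281898703932], [0.44681249078823754, -0.7371979848582741, -0.5068507957935068, 766.6348581151841], [0.0, 0.0, 0.0, 1.0]]
wrist [[277.1765179593846, 0.0, 316.5520234500143], [0.0, 277.1765179593846, 202.7856263204255], [0.0, 0.0, 1.0]] [[0.0010445084868058335, -0.9603196428809966, -0.2788997893490334, 75.73282940456828], [0.9999990399428621, 0.000749107513027457, 0.0011657406604240208, -0.3040298234423533], [-0.0009105577271270546, -0.2789007392153133, 0.9603195033684241, -136.5985685488555], [0.0, 0.0, 0.0, 1.0]]
```

View pics/scene0.png

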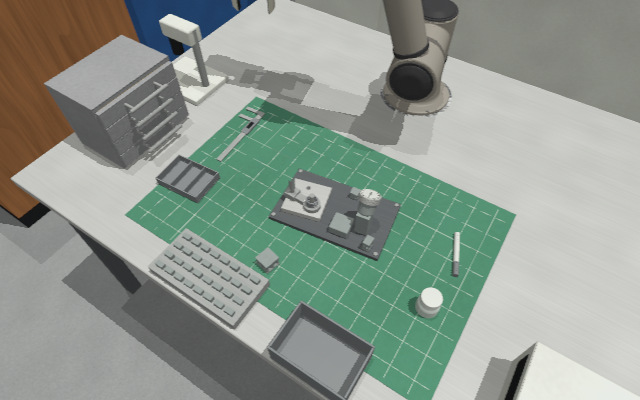

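View pics/side0.png

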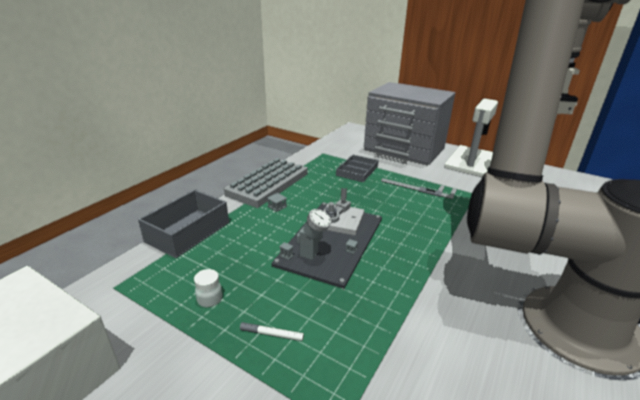

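View pics/wrist0.png

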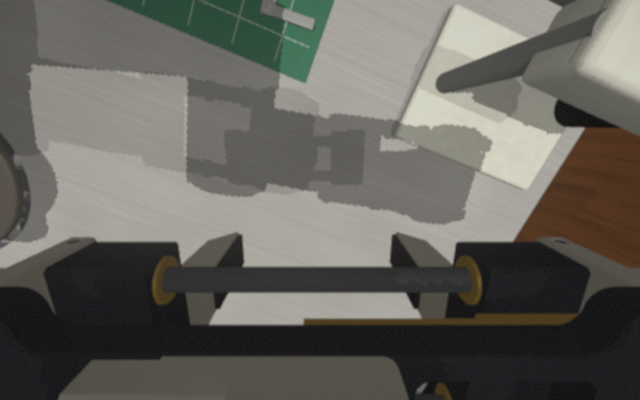

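The comparator's dark plate is at about (335,212) in the scene view, with the pin at about (292,185) and the dial at (369,200). Next I'll enlarge these regions and get rough positions.

```bash
cat > h.py <<'E'
import numpy as np, cv2
from plant import *
from scipy.spatial.transform import Rotation as Ro
def T_tool():
    o=get_obs(); T=np.eye(4); T[:3,:3]=Ro.from_euler('xyz',o['tcp_rot']).as_matrix(); T[:3,3]=o['tool_pos']; return T,o
def cap(n,save=None):
    T,o=T_tool(); c=capture(n)
    if n=='wrist': c['W']=T@np.asarray(c['tool_from_camera'])
    else: c['W']=np.linalg.inv(np.asarray(c['extrinsics']))
    if save: cv2.imwrite(f'pics/{save}.png',c['frame'][:,:,::-1])
    return c
def ray(c,p):
    d=c['W'][:3,:3]@np.linalg.inv(c['K'])@np.array([p[0],p[1],1.]); return c['W'][:3,3],d/np.linalg.norm(d)
def onz(c,p,z):
    o,d=ray(c,p); return o+d*(z-o[2])/d[2]
def tri(rs):
    A=np.zeros((3,3));b=np.zeros(3)
    for o,d in rs:
        P=np.eye(3)-np.outer(d,d);A+=P;b+=P@o
    x=np.linalg.solve(A,b); return x,[np.linalg.norm((np.eye(3)-np.outer(d,d))@(x-o)) for o,d in rs]
def proj(c,X):
    q=np.linalg.inv(c['W'])@np.append(X,1); q=np.asarray(c['K'])@q[:3]; return q[:2]/q[2]
def zoom(c,x0,y0,w,h,s,name):
    cv2.imwrite(f'pics/{name}.png',cv2.resize(c['frame'][y0:y0+h,x0:x0+w,::-1],None,fx=s,fy=s,interpolation=cv2.INTER_CUBIC))
E
python3 - <<'E'
from h import *
c=cap('scene'); zoom(c,260,160,150,105,5,'z_scene')
for p in [(303,171),(400,207),(376,255),(271,213)]: print(onz(c,p,12).round(1))
c=cap('side'); zoom(c,265,175,125,115,5,'z_side')
E
```

```text
[ 489.4 -114.7   12. ]
[452.4 167.8  12. ]
[612.5 183.5  12. ]
[ 652.6 -104.1   12. ]
```

View pics/z_scene.png

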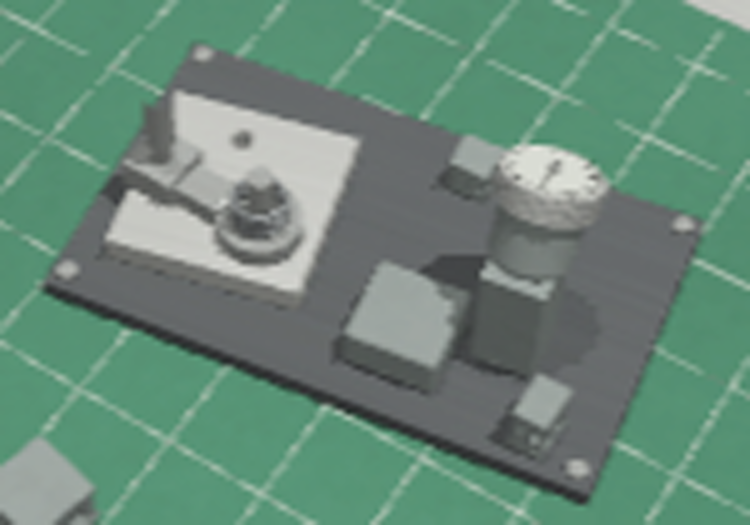

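View pics/z_side.png

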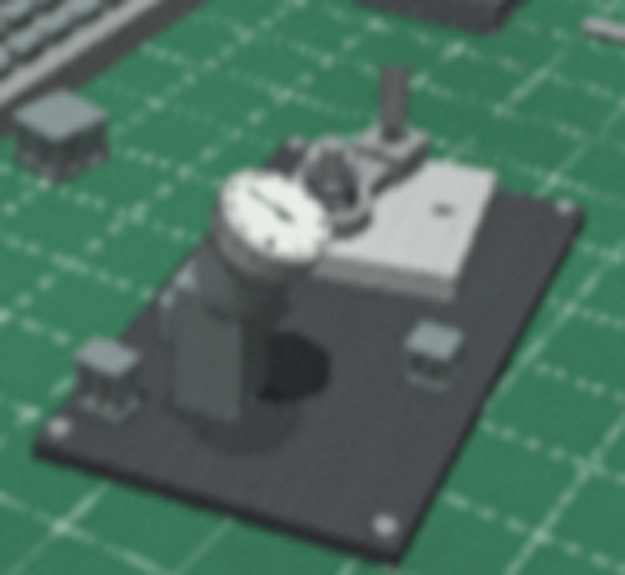

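The index plate's hole is in plain view: scene zoom (242,139), side zoom (443,209). I'll work out the frame from the four screws and locate the hole, pin and dial across the two views.

```bash
python3 - <<'E'
from h import *
a=cap('scene');b=cap('side')
za=lambda x,y:(260+(x-2)/5,160+(y-2)/5); zb=lambda x,y:(265+(x-2)/5,175+(y-2)/5)
S=[((203,54),(565,208)),((684,224),(385,525)),((577,468),(60,428)),((67,270),(297,147))]
P=[]
for p,q in S:
    x,e=tri([ray(a,za(*p)),ray(b,zb(*q))]); print(x.round(1),np.round(e,1), onz(a,za(*p),13).round(1), onz(b,zb(*q),13).round(1)); P.append(((onz(a,za(*p),13)+onz(b,zb(*q),13))/2)[:2])
P=np.array(P); c=P.mean(0); yv=(P[1]-P[0]+P[2]-P[3]); yaw=np.arctan2(-yv[0],yv[1]); xv=P[3]-P[0]+P[2]-P[1]; print(c,yaw,np.arctan2(xv[1],xv[0]))
R=np.array([[np.cos(yaw),-np.sin(yaw)],[np.sin(yaw),np.cos(yaw)]])
print('screws loc',((P-c)@R).round(1))
for n,p,q in [('hole',(242,139),(443,209)),('pinhead',(158,106),(396,68)),('dial face',(552,172),(273,214)),('hubtop',(262,175),(335,150))]:
    x,e=tri([ray(a,za(*p)),ray(b,zb(*q))]); print(n,x.round(1),np.round(e,1),((x[:2]-c)@R).round(1))
h=[(onz(a,za(242,139),28)),onz(b,zb(443,209),28)]
for x in h: print(x, (x[:2]-c)@R)
piv=c+R@[25,-55]; print('pivot',piv)
E
```

```text
[ 493.2 -121.7   14.5] [0.5 0.5] [ 492.6 -122.    13. ] [ 494.  -124.7   13. ]
[452.2 156.1  16.1] [0.9 0.9] [450.7 156.2  13. ] [453.6 152.   13. ]
[610.6 179.1  14.8] [0.6 0.6] [610.  179.2  13. ] [611.9 176.6  13. ]
[651.1 -98.8  12.4] [0.4 0.4] [651.7 -98.1  13. ] [650.6 -98.6  13. ]
[551.89296522  27.59226763] 0.1458927376832711 0.15292716171621953
screws loc [[ -79.9 -140.8]
 [ -80.3  139.7]
 [  80.3  140.2]
 [  79.9 -139. ]]
hole [539.7 -64.   28.3] [0.9 0.9] [-25.4 -88.9]
pinhead [583.9 -84.2  90.4] [2.1 2.1] [  15.4 -115.3]
dial face [537.6 113.  123.3] [0. 0.] [-1.7 86.6]
hubtop [582.5 -21.8  73. ] [0.2 0.2] [ 23.1 -53.3]
[540.24037994 -63.38189084  28.        ] [-24.75422997 -88.31369289]
[539.79925414 -65.71376491  28.        ] [-25.5296674  -90.55666535]
pivot [584.62304393 -23.18904732]
```

The triangulated positions check out. The pivot is at world (584.6,-23.2) and the hole is 61 mm from it (62 expected), about 0.81 rad clockwise of the pin. I'll move over it for a closer look.

Call:
{"api": "step_arm", "payload": {
  "increments": "0 0 -1.2 528 -255 30 1;0 0 -1.2 528 -255 30 1;0 0 -1.2 528 -255 30 1;0 0 -1.2 528 -255 30 1;0 0 -1.2 528 -255 30 1;0 0 -1.2 528 -255 30 1;0 0 -1.2 528 -255 30 1;0 0 -1.2 528 -255 30 1;0 0 -1.2 528 -255 30 1;0 0 -1.2 528 -255 30 1;0 0 -1.2 528 -255 30 1;0 0 -1.2 528 -255 30 1;0 0 -1.2 528 -255 30 1"
}}

```text
time: 1.98
tool_pos: [589.4, -61.5, 219.0]
tcp_rot: [3.142, 0.0, 1.569]
contact_force: [-1.0, 0.4, -0.6]
grip_width: 92.0
```

```bash
python3 - <<'E'
from h import *
c=cap('wrist','w1'); T,o=T_tool(); print(o['tool_pos'],o['tcp_rot'],o['time'],o['joint_positions'])
cv2.imwrite('pics/w1.png',cv2.resize(c['frame'][:300,:,::-1],(800,375)))
np.savez('w1.npz',W=c['W'],K=c['K'],frame=c['frame'])
E
```

```text
[589.45432469 -61.44352828 219.04008098] [3.14140692e+00 2.98260967e-04 1.56915461e+00] 2.025 [-2.33010779e-01  4.89149304e-01  1.37596704e+00 -2.58873535e-04
  1.27622715e+00 -2.31293964e-01]
```

View pics/w1.png

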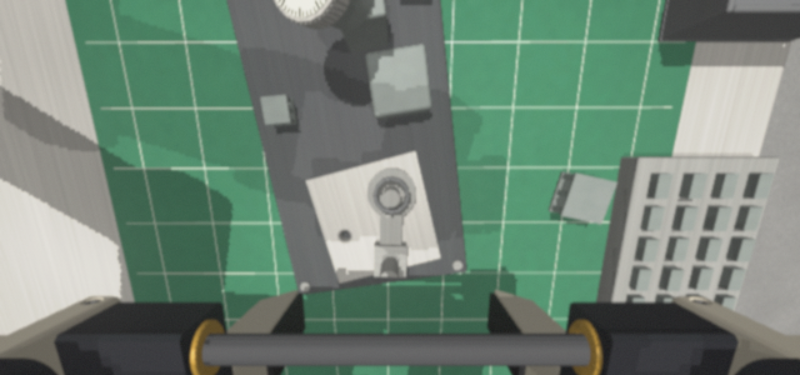

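The wrist view shows the hub at (391,195), the hole at (345,236), and the end block with the pin at (390,262). Zooming in on that.

```bash
python3 - <<'E'
from h import *
d=np.load('w1.npz'); c=dict(W=d['W'],K=d['K'],frame=d['frame'])
zoom(c,230,115,150,115,5,'w1z')
E
```

```text
(no output)
```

View pics/w1z.png

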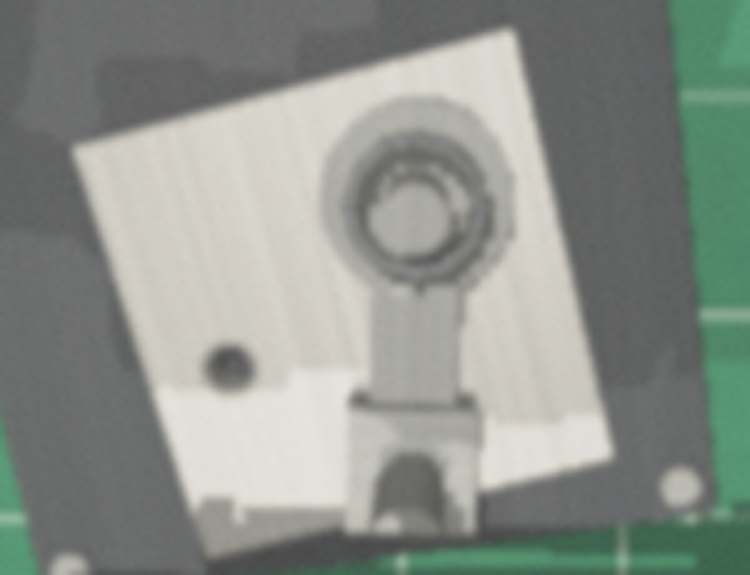

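```bash
python3 - <<'E'
from h import *
d=np.load('w1.npz'); c=dict(W=d['W'],K=d['K'])
z=lambda x,y:(230+(x-2)/5,115+(y-2)/5)
for n,p,h in [('hole',(230,368),28),('shaft top',(410,217),75),('b1',(350,408),47),('b2',(480,408),47),('b3',(478,535),47),('b4',(345,532),47),('headtop',(405,522),95.5),('screwA',(682,488),13),('screwB',(70,572),13),('cornerTL',(73,148),28),('cornerTR',(515,28),28),('cornerBR',(612,457),28)]:
    print(n,onz(c,z(*p),h).round(1))
E
```

```text
hole [540.3 -62.8  28. ]
shaft top [584.9 -20.6  75. ]
b1 [570.4 -67.8  47. ]
b2 [600.3 -67.9  47. ]
b3 [600.1 -98.9  47. ]
b4 [568.7 -98.2  47. ]
headtop [584.  -78.4  95.5]
screwA [654.2 -98.5  13. ]
screwB [ 493.3 -121.8   13. ]
cornerTL [506.1 -10.5  28. ]
cornerTR [608.2  16.1  28. ]
cornerBR [633.7 -85.5  28. ]
```

Estimates: pivot (584.8,-22), pin (584.8,-84), hole about (540,-64), so about 0.82 rad. These agree with the given sizes. Next I descend over the pin head and grip with the jaws along the tangent.

Call:
{"api": "step_arm", "payload": {
  "increments": "0 0 0 -22 -4.6 30 1;0 0 0 -22 -4.6 70 1;0 0 0 -22 -4.6 110 1;0 0 0 -22 -4.6 130 1;0 0 0 -22 -4.6 130 1;0 0 0 -22 -4.6 130 1"
}}

```text
time: 2.78
tool_pos: [585.9, -82.9, 89.9]
tcp_rot: [3.14, 0.001, 1.57]
contact_force: [-0.3, -1.2, 0.2]
grip_width: 91.8
```

```bash
python3 - <<'E'
from h import *
c=cap('wrist','w2'); a=cap('scene'); b=cap('side')
i=np.hstack([cv2.resize(x['frame'][y:y+80,u:u+80],(400,400),interpolation=cv2.INTER_CUBIC) for x,u,y in((a,252,140),(b,300,150))])
cv2.imwrite('pics/g1.png',i[:,:,::-1])
E
```

```text
(no output)
```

View pics/w2.png

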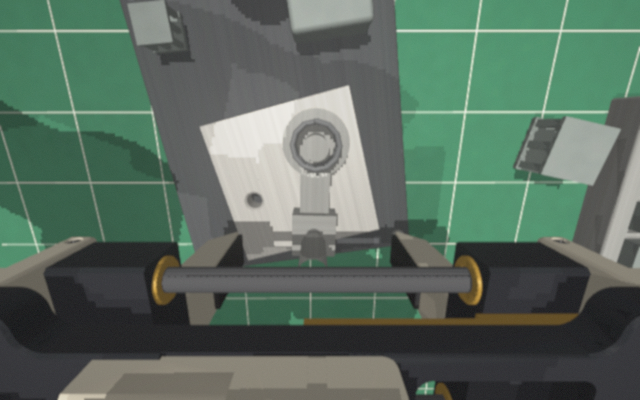

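View pics/g1.png

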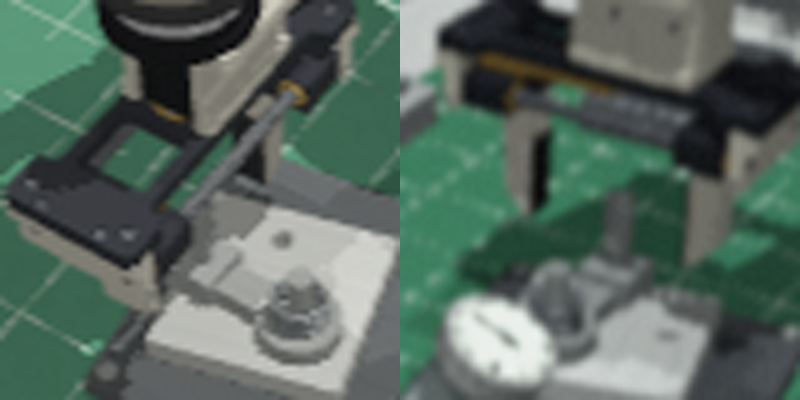

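The pin stands between the open fingers in both views, at (620,215) in the right-hand panel. Closing.

Call:
{"api": "step_arm", "payload": {
  "increments": "0 0 0 0 0 0 -1;0 0 0 0 0 0 -1;0 0 0 0 0 0 -1;0 0 0 0 0 0 -1;0 0 0 0 0 0 -1;0 0 0 0 0 0 -1;0 0 0 0 0 0 -1;0 0 0 0 0 0 -1"
}}

```text
time: 3.92
tool_pos: [585.4, -82.3, 88.7]
tcp_rot: [3.142, 0.0, 1.571]
contact_force: [-0.7, -0.2, -1.0]
grip_width: 16.6
```

```bash
python3 - <<'E'
from h import *
c=cap('wrist','w3'); a=cap('scene'); b=cap('side')
i=np.hstack([cv2.resize(x['frame'][y:y+80,u:u+80],(400,400),interpolation=cv2.INTER_CUBIC) for x,u,y in((a,252,140),(b,300,150))])
cv2.imwrite('pics/g2.png',i[:,:,::-1]); o=get_obs(); print(o['contact_force'],o['tool_pos'],o['grip_width'])
E
```

```text
[-1.06285108 -0.12323542  0.40749159] [585.18274984 -82.34472284  88.67365116] 15.241225366473154
```

View pics/g2.png

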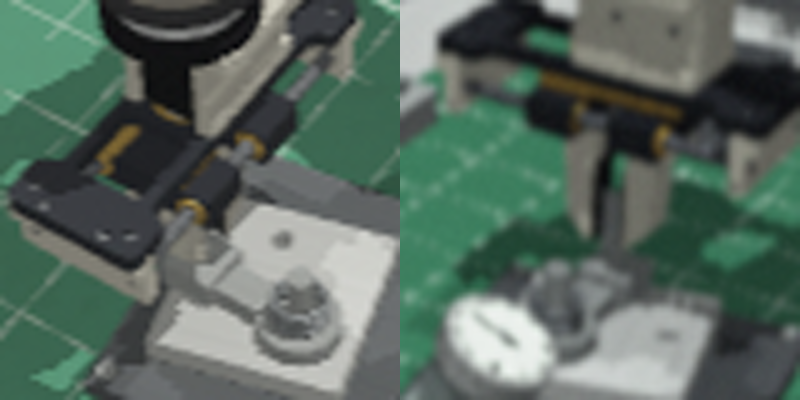

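The pin is gripped at a width of about 16 mm, which matches the head. Now I swing it about the pivot, turning the tool along and lifting 1 mm, to about 0.8 rad.

Call:
{"api": "step_arm", "payload": {
  "increments": "0 0 0 0 0 -1 -1;0 0 0.1 0.3 -6 -1 -1;0 0 0.2 1.1 -12 -1 -1;0 0 0.3 2.6 -17.8 -1 -1;0 0 0.4 4.6 -23.5 -1 -1;0 0 0.5 7.2 -29 -1 -1;0 0 0.6 10.3 -34.1 -1 -1;0 0 0.7 13.9 -38.9 -1 -1;0 0 0.75 15.9 -41.2 -1 -1;0 0 0.78 17.1 -42.5 -1 -1;0 0 0.78 17.1 -42.5 -1 -1;0 0 0.78 17.1 -42.5 -1 -1"
}}

```text
time: 5.58
tool_pos: [543.2, -65.5, 89.9]
tcp_rot: [3.141, -0.0, 0.791]
contact_force: [0.5, -1.3, 0.3]
grip_width: 15.5
```

```bash
python3 - <<'E'
from h import *
a=cap('scene'); b=cap('side'); c=cap('wrist','w4')
i=np.hstack([cv2.resize(x['frame'][y:y+80,u:u+80],(400,400),interpolation=cv2.INTER_CUBIC) for x,u,y in((a,265,150),(b,300,170))])
cv2.imwrite('pics/g3.png',i[:,:,::-1]); o=get_obs(); print(o['contact_force'],o['tool_pos'],o['grip_width'])
E
```

```text
[ 0.9551134  -1.44084023  0.13063436] [543.10594931 -65.38694741  89.83489905] 15.154979721294403
```

View pics/g3.png

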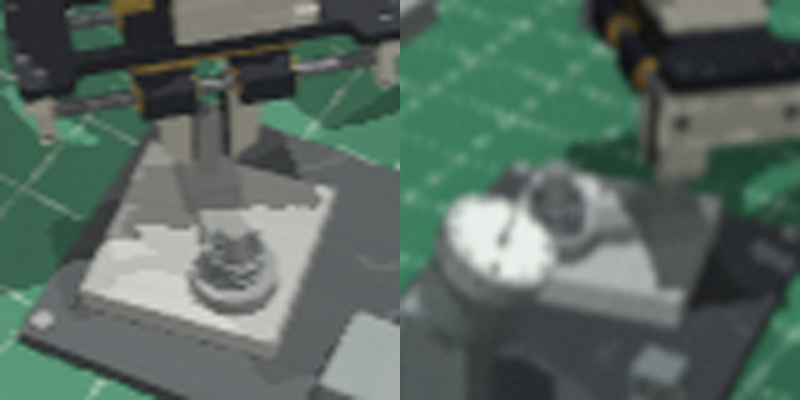

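View pics/w4.png

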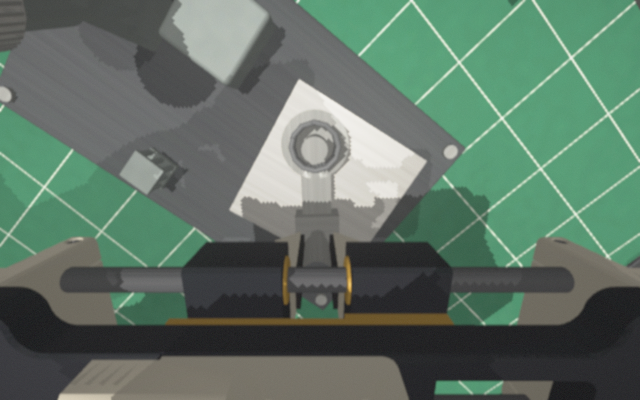

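The arm followed: the hand has turned, the block covers the hole, and the force is about 1.7 N. Now I lower to light contact and creep forward to feel for the hole.

Call:
{"api": "step_arm", "payload": {
  "increments": "0 0 0 0 0 2 -1;0 0 0 0 0 2 -1;0 0 0.01 0 -0.6 2 -1;0 0 0.02 0 -1.2 2 -1;0 0 0.03 0 -1.8 2 -1;0 0 0.04 0 -2.4 2 -1;0 0 0.04 0 -2.4 4 -1;0 0 0.04 0 -2.4 4 -1"
}}

```text
time: 6.72
tool_pos: [541.0, -63.5, 85.4]
tcp_rot: [-3.141, 0.0, 0.751]
contact_force: [1.6, -1.8, 0.0]
grip_width: 15.3
```

It lowered 3.3 mm below plate contact with no upward force, so the pin is entering the hole. Continuing down.

Call:
{"api": "step_arm", "payload": {
  "increments": "0 0 0 0 0 2 -1;0 0 0 0 0 4 -1;0 0 0 0 0 6 -1;0 0 0 0 0 8 -1;0 0 0 0 0 8 -1;0 0 0 0 0 8 -1"
}}

```text
time: 7.48
tool_pos: [541.0, -63.5, 77.4]
tcp_rot: [-3.141, 0.0, 0.751]
contact_force: [1.9, -0.7, -2.5]
grip_width: 15.6
```

Call:
{"api": "step_arm", "payload": {
  "increments": "0 0 0 0 0 0.7 -1;0 0 0 0 0 1.4 -1;0 0 0 0 0 1.4 -1"
}}

```text
time: 7.85
tool_pos: [541.3, -63.6, 76.4]
tcp_rot: [3.141, -0.0, 0.751]
contact_force: [1.4, -2.1, 1.7]
grip_width: 15.5
```

Call:
{"api": "step_arm", "payload": {
  "increments": "0 0 0 0 0 0.5 -1;0 0 0 0 0 1 -1;0 0 0 0 0 1 -1"
}}

```text
time: 8.22
tool_pos: [541.6, -63.9, 76.1]
tcp_rot: [3.14, -0.0, 0.751]
contact_force: [0.7, -1.7, 7.0]
grip_width: 15.2
```

Call:
{"api": "step_arm", "payload": {
  "increments": "0 0 0 0 0 0.5 -1;0 0 0 0 0 0.8 -1;0 0 0 0 0 0.8 -1"
}}

```text
time: 8.6
tool_pos: [541.9, -64.1, 76.0]
tcp_rot: [3.139, -0.001, 0.751]
contact_force: [-1.1, -2.7, 11.1]
grip_width: 15.3
```

```bash
python3 - <<'E'
from h import *
a=cap('scene'); b=cap('side'); c=cap('wrist','w5')
i=np.hstack([cv2.resize(x['frame'][y:y+80,u:u+80],(400,400),interpolation=cv2.INTER_CUBIC) for x,u,y in((a,265,150),(b,300,170))])
cv2.imwrite('pics/g4.png',i[:,:,::-1]); o=get_obs(); print(o['contact_force'],o['tool_pos'],o['grip_width'])
E
```

```text
[-1.03572034 -3.76793497 10.4920812 ] [541.87713527 -64.09896655  75.95504995] 15.448298966499374
```

View pics/g4.png

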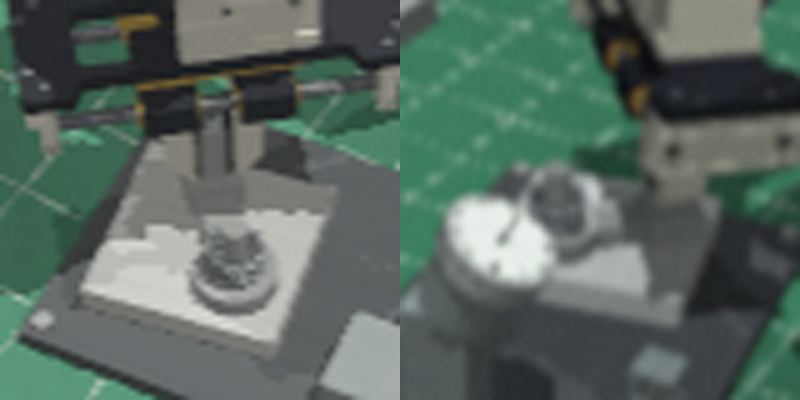

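The pin bottomed at TCP z 76.0, a drop of 12.7 mm against the 12.5 expected, under about 11 N. Relax the press, open, and rise.

Call:
{"api": "step_arm", "payload": {
  "increments": "0 0 0 0 0 -2 -1;0 0 0 0 0 -2 -0.2;0 0 0 0 0 -2 -0.2;0 0 0 0 0 -2 -0.2;0 0 0 0 0 -40 -0.2;0 0 0 0 0 -100 -0.2;0 0 0 0 0 -150 -0.2;0 0 0 0 0 -150 -0.2"
}}

```text
time: 9.75
tool_pos: [543.0, -63.9, 228.7]
tcp_rot: [3.135, -0.005, 0.751]
contact_force: [-0.2, 0.8, -0.7]
grip_width: 36.6
```

```bash
python3 - <<'E'
from h import *
a=cap('scene'); b=cap('side'); c=cap('wrist','w6')
np.savez('w6.npz',W=c['W'],K=c['K'],frame=c['frame'])
i=np.hstack([cv2.resize(x['frame'][y:y+w,u:u+w],(400,400),interpolation=cv2.INTER_CUBIC) for x,u,y,w in((a,275,155,120),(b,290,170,90))])
cv2.imwrite('pics/g5.png',i[:,:,::-1]); o=get_obs(); print(o['contact_force'],o['tool_pos'],o['grip_width'])
E
```

```text
[-0.22542976 -0.00923259  0.20119827] [540.44257473 -63.30804277 223.38572855] 36.70516561862688
```

View pics/g5.png

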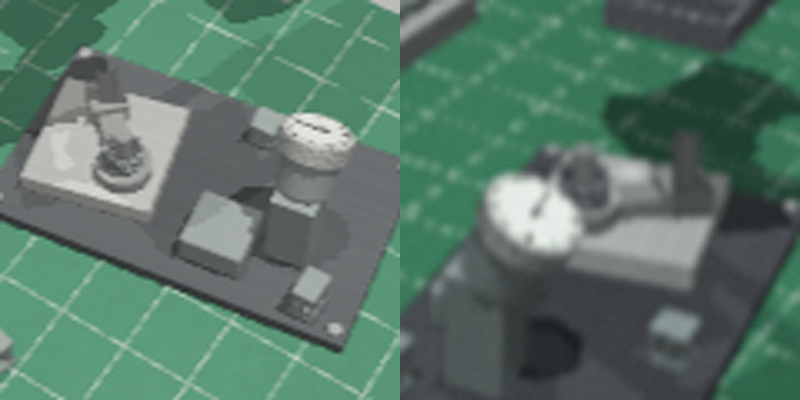

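View pics/w6.png

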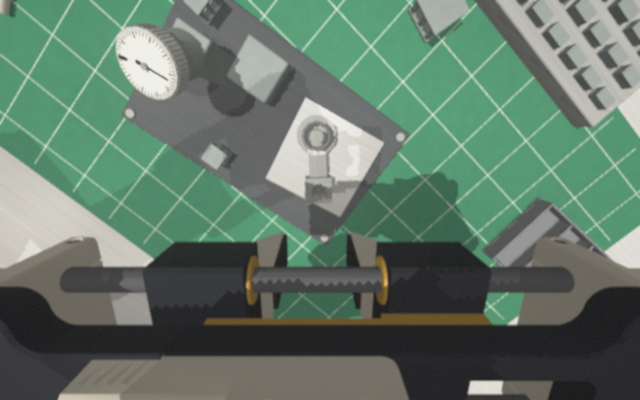

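The pin stands lower and holds the arm with the hand turned. Now the dial.

```bash
python3 - <<'E'
from h import *
d=np.load('w6.npz'); c=dict(W=d['W'],K=d['K'],frame=d['frame'])
zoom(c,105,15,90,90,6,'w6z')
E
```

```text
(no output)
```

View pics/w6z.png

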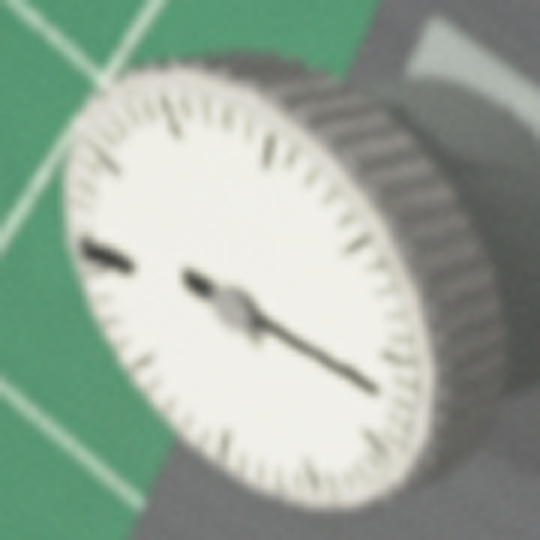

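```bash
cat >> h.py <<'E'
yaw0=0.148
def dframe(yaw=yaw0):
    Rc=Ro.from_euler('z',yaw).as_matrix(); s,co=np.sin(.45),np.cos(.45)
    z=Rc@[-s,0,co]; x=Rc@[co,0,s]; y=np.cross(z,x); return np.c_[x,y,z]
def onpl(c,p,C,n):
    o,d=ray(c,p); return o+d*((C-o)@n)/(d@n)
def dial(c,C10,pts,yaw=yaw0):
    R=dframe(yaw)
    for n,p in pts.items():
        v=R.T@(onpl(c,p,C10,R[:,2])-C10); print(n,v.round(1),'r',np.hypot(v[0],v[1]).round(1),'cw ang',np.arctan2(-v[1],v[0]).round(3))
E
python3 - <<'E'
from h import *
d=np.load('w6.npz'); c=dict(W=d['W'],K=d['K'])
z=lambda x,y:(105+(x-2.5)/6,15+(y-2.5)/6)
a=cap('scene');b=cap('side')
za=lambda x,y:(260+(x-2)/5,160+(y-2)/5); zb=lambda x,y:(265+(x-2)/5,175+(y-2)/5)
X,e=tri([ray(a,za(552,172)),ray(b,zb(273,214)),ray(c,z(238,308))]); print(X,e)
# face outline centroid in wrist
X2,e=tri([ray(a,za(552,172)),ray(b,zb(273,214))]);print(X2)
dial(c,X,dict(zin=z(130,266),zout=z(85,250),tip=z(378,390),hub=z(238,308),rimtop=z(175,70),rimleft=z(66,200),rimbot=z(330,508),rimright=z(432,370)))
E
```

```text
[536.82817853 113.86401811 124.18410612] [np.float64(1.3775853228893875), np.float64(0.2507002424361373), np.float64(1.4476039568407058)]
[537.58608469 112.99216213 123.29173193]
zin [-5.5 16.1 -0. ] r 17.1 cw ang -1.901
zout [-7.4 22.3  0. ] r 23.5 cw ang -1.894
tip [  0.3 -18.2   0. ] r 18.2 cw ang 1.555
hub [-1.4  1.5 -0. ] r 2.0 cw ang -2.338
rimtop [22.4 12.9  0. ] r 25.9 cw ang -0.52
rimleft [-2.5 25.2  0. ] r 25.3 cw ang -1.67
rimbot [-20.9 -15.    0. ] r 25.7 cw ang 2.519
rimright [  7.7 -24.4  -0. ] r 25.6 cw ang 1.267
```

The readings are consistent. The hand's tip is at about +1.6 rad, twice 0.82, and the zero mark is at about -1.9, so about 2.75 rad counter-clockwise closes it. I'll work out a standoff pose along the dial axis with enough wrist range for that turn.

```bash
cat >> h.py <<'E'
def toolR(phi,yaw=yaw0):
    R=dframe(yaw); x=np.cos(phi)*R[:,0]+np.sin(phi)*R[:,1]; z=-R[:,2]; return np.c_[x,np.cross(z,x),z]
def delta(phi,pos,yaw=yaw0):
    T,o=T_tool(); rv=Ro.from_matrix(T[:3,:3].T@toolR(phi,yaw)).as_rotvec(); return rv.round(3),(T[:3,:3].T@(np.asarray(pos)-T[:3,3])).round(1)
E
python3 - <<'E'
from h import *
R=dframe(); C=np.array([536.8,113.9,124.2])-10*R[:,2]; print(C, C+123*R[:,2])
print(delta(.25,C+123*R[:,2])); print(get_obs()['joint_positions'],get_obs()['tool_pos'])
E
```

```text
[541.10210481 114.54140145 115.19552898] [488.18621569 106.65216361 225.95052257]
(array([-0.189,  0.414,  0.346]), array([  77.8, -159.9,   -2.8]))
[-2.57488798e-01  4.00140808e-01  1.50996425e+00 -6.13007518e-05
  1.23479439e+00  5.62503590e-01] [540.38224085 -63.31437911 222.84084523]
```

Call:
{"api": "step_arm", "payload": {
  "increments": "-0.06 0.13 0.11 26 -53 -1 1;-0.12 0.27 0.23 52 -106 -2 1;-0.19 0.414 0.346 78 -160 -3 1;-0.19 0.414 0.346 78 -160 -3 1;-0.19 0.414 0.346 78 -160 -3 1;-0.19 0.414 0.346 78 -160 -3 1;-0.19 0.414 0.346 78 -160 -3 1;-0.19 0.414 0.346 78 -160 -3 1"
}}

```text
time: 11.0
tool_pos: [489.6, 105.9, 227.3]
tcp_rot: [3.02, -0.437, 0.425]
contact_force: [0.1, 0.4, -0.2]
grip_width: 91.5
```

```bash
python3 - <<'E'
from h import *
c=cap('wrist','w7'); o=get_obs(); print(o['joint_positions'],o['tool_pos'],o['contact_force'])
np.savez('w7.npz',W=c['W'],K=c['K'],frame=c['frame'])
zoom(c,240,120,160,120,5,'w7z')
E
```

```text
[0.03075012 0.11816023 1.98247515 0.0880266  0.59242365 1.14206124] [489.41408336 106.03139586 227.35681835] [ 1.07102534  0.80859963 -0.00852391]
```

View pics/w7z.png

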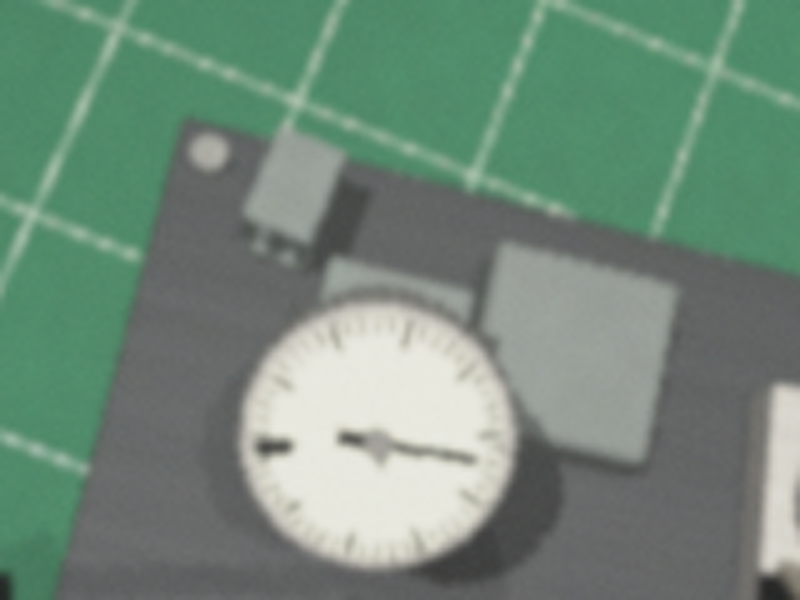

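The view is almost straight down the dial axis, with the face centre at about zoom (379,435), the zero mark at (272,446) and the hand's tip at (475,459). Next I fit the face outline and measure.

```bash
cat >> h.py <<'E'
def face(c,roi,thr=190):
    f=c['frame'].astype(int); m=((f.min(2)>thr)).astype(np.uint8); k=np.zeros_like(m); x,y,w,h=roi; k[y:y+h,x:x+w]=m[y:y+h,x:x+w]
    cs,_=cv2.findContours(k,cv2.RETR_EXTERNAL,cv2.CHAIN_APPROX_NONE); ct=max(cs,key=cv2.contourArea); return cv2.fitEllipse(cv2.convexHull(ct)),ct
E
python3 - <<'E'
from h import *
d=np.load('w7.npz'); c=dict(W=d['W'],K=d['K'],frame=d['frame'])
for t in(130,160,190): 
    e,ct=face(c,(280,170,70,70),t); print(t,e)
z=lambda x,y:(240+(x-2)/5,120+(y-2)/5)
ez=e[0]
a=cap('scene');b=cap('side')
za=lambda x,y:(260+(x-2)/5,160+(y-2)/5); zb=lambda x,y:(265+(x-2)/5,175+(y-2)/5)
X,er=tri([ray(a,za(552,172)),ray(b,zb(273,214)),ray(c,ez)]); print(X,er)
print('dist cam',np.linalg.norm(X-c['W'][:3,3]), 'diam',[2*25.*0])
dial(c,X,dict(ell=ez,hub=z(380,443),zin=z(290,446),zout=z(258,447),tip=z(476,460),rt=z(379,300),rl=z(240,435),rb=z(379,571),rr=z(517,437)))
R=dframe();n=np.array(X)
print('screw',onz(c,z(208,153),13),'coupl', 'C',X-10*R[:,2])
E
```

```text
130 ((321.8919982910156, 200.51527404785156), (54.66029357910156, 75.96399688720703), 50.19252014160156)
160 ((314.98138427734375, 206.47593688964844), (51.88721466064453, 53.83636474609375), 91.00713348388672)
190 ((315.0732116699219, 206.52313232421875), (49.5825309753418, 51.56593704223633), 93.70198822021484)
[537.83212549 113.51936613 123.65806186] [np.float64(0.42716987590826344), np.float64(0.49014972647403104), np.float64(0.7081460653232848)]
dist cam 262.56649088393823 diam [0.0]
ell [ 0.5  0.5 -0. ] r 0.7 cw ang -0.837
hub [-1.  -0.4 -0. ] r 1.1 cw ang 2.802
zin [-5.8 16.  -0. ] r 17.1 cw ang -1.918
zout [-7.5 21.9 -0. ] r 23.1 cw ang -1.901
tip [  0.2 -18.9  -0. ] r 18.9 cw ang 1.558
rt [25.7  6.7 -0. ] r 26.5 cw ang -0.254
rl [-6.  25.7 -0. ] r 26.4 cw ang -1.801
rb [-26.3  -6.6   0. ] r 27.2 cw ang 2.895
rr [  6.6 -25.2   0. ] r 26.1 cw ang 1.315
screw [612.67434395 181.17464773  13.        ] coupl C [542.13423029 114.16076758 114.65359084]
```

```bash
python3 - <<'E'
from h import *
R=dframe(); C=np.array([542.1,114.2,114.6]); print(delta(.25,C+3*R[:,2]))
E
```

```text
(array([ 0.003, -0.002,  0.001]), array([ -1.2,  -0.6, 121.8]))
```

Call:
{"api": "step_arm", "payload": {
  "increments": "0 0 0 -1.2 -0.6 40 1;0 0 0 -1.2 -0.6 80 1;0 0 0 -1.2 -0.6 105 1;0 0 0 -1.2 -0.6 122 1;0 0 0 -1.2 -0.6 122 1;0 0 0 -1.2 -0.6 122 1"
}}

```text
time: 11.9
tool_pos: [540.7, 114.4, 117.8]
tcp_rot: [3.019, -0.438, 0.426]
contact_force: [-0.2, -0.4, 0.2]
grip_width: 91.9
```

```bash
python3 - <<'E'
from h import *
a=cap('scene'); b=cap('side'); c=cap('wrist','w8')
i=np.hstack([cv2.resize(x['frame'][y:y+w,u:u+w],(400,400),interpolation=cv2.INTER_CUBIC) for x,u,y,w in((a,310,150,110),(b,260,140,120))])
cv2.imwrite('pics/g6.png',i[:,:,::-1]); o=get_obs(); print(o['contact_force'],o['tool_pos'],o['grip_width'],o['joint_positions'])
R=dframe(); C=np.array([542.1,114.2,114.6]); print(delta(.25,C+3*R[:,2]))
E
```

```text
[0.62784706 0.48894612 0.33697337] [540.84936214 114.44893863 118.16531223] 92.10206153871088 [0.04678737 0.38392929 2.00161932 0.14199241 0.30614321 1.09310654]
(array([ 0.003, -0.004,  0.001]), array([-0.6,  0.3,  0.7]))
```

View pics/g6.png

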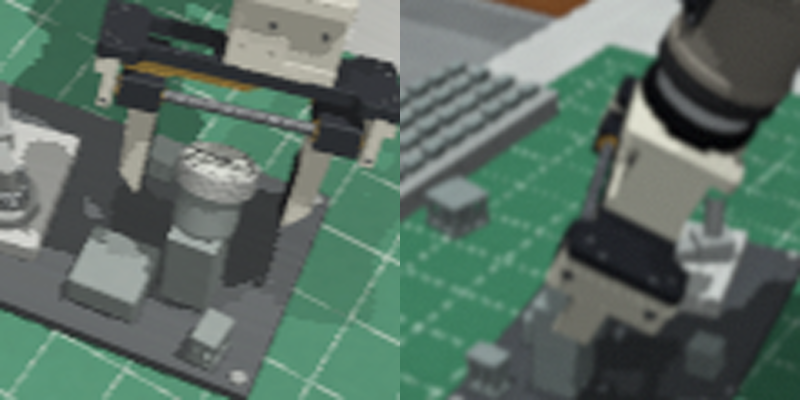

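View pics/w8.png

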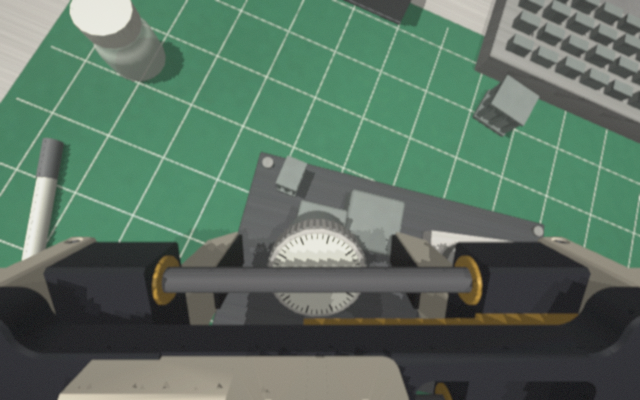

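The bezel is midway between the open fingers in the wrist view, at about (318,270). Joint 5 has only a little margin, but turning about the tool's own axis uses joint 6 alone. Closing.

Call:
{"api": "step_arm", "payload": {
  "increments": "0 0 0 -0.6 0.2 0.3 -1;0 0 0 -0.6 0.2 0.3 -1;0 0 0 -0.6 0.2 0.3 -1;0 0 0 -0.6 0.2 0.3 -1;0 0 0 -0.6 0.2 0.3 -1;0 0 0 -0.6 0.2 0.3 -1"
}}

```text
time: 12.8
tool_pos: [540.4, 114.0, 116.7]
tcp_rot: [3.02, -0.438, 0.426]
contact_force: [-1.1, -0.3, -0.6]
grip_width: 51.1
```

Call:
{"api": "step_arm", "payload": {
  "increments": "0 0 -0.14 0 0 0 -1;0 0 -0.28 0 0 0 -1;0 0 -0.42 0 0 0 -1;0 0 -0.56 0 0 0 -1;0 0 -0.7 0 0 0 -1;0 0 -0.84 0 0 0 -1;0 0 -0.98 0 0 0 -1;0 0 -1.12 0 0 0 -1;0 0 -1.26 0 0 0 -1;0 0 -1.4 0 0 0 -1;0 0 -1.4 0 0 0 -1;0 0 -1.4 0 0 0 -1"
}}

```text
time: 14.3
tool_pos: [540.3, 114.1, 116.7]
tcp_rot: [2.69, 0.035, 1.788]
contact_force: [-1.7, 1.7, 0.1]
grip_width: 51.6
```

```bash
python3 - <<'E'
from h import *
b=cap('side'); c=cap('wrist','w9');o=get_obs(); print(o['contact_force'],o['moment'],o['tool_pos'],o['grip_width'],o['joint_positions'])
R=dframe(); C=np.array([542.1,114.2,114.6]); print(delta(1.65,C+3*R[:,2]))
zoom(c,240,180,150,110,5,'w9z')
E
```

```text
[-0.81328027  0.64897741 -0.0636939 ] [0.16489296 0.25202269 0.03419919] [540.3026232  114.11260383 116.6629736 ] 51.14419925869332 [ 0.04597526  0.38610344  2.00328     0.1444061   0.30415105 -0.30812803]
(array([ 0.003,  0.002, -0.001]), array([-0.2,  0.7, -0.4]))
```

View pics/w9z.png

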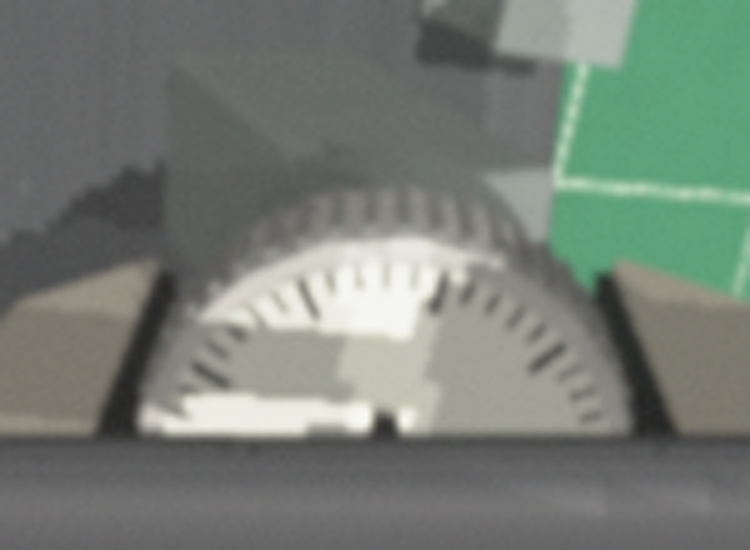

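The grip is still firm, the forces are small, and joint 6 has room to spare. Turning the remaining 1.42 rad.

Call:
{"api": "step_arm", "payload": {
  "increments": "0 0 -0.14 0 0 0 -1;0 0 -0.28 0 0 0 -1;0 0 -0.42 0 0 0 -1;0 0 -0.56 0 0 0 -1;0 0 -0.7 0 0 0 -1;0 0 -0.84 0 0 0 -1;0 0 -0.98 0 0 0 -1;0 0 -1.12 0 0 0 -1;0 0 -1.26 0 0 0 -1;0 0 -1.38 0 0 0 -1;0 0 -1.42 0 0 0 -1;0 0 -1.42 0 0 0 -1;0 0 -1.42 0 0 0 -1"
}}

```text
time: 16.02
tool_pos: [540.2, 114.0, 116.6]
tcp_rot: [3.108, 0.452, -3.073]
contact_force: [-1.0, 0.8, 0.4]
grip_width: 51.5
```

```bash
python3 - <<'E'
from h import *
c=cap('wrist','w10');o=get_obs(); print(o['contact_force'],o['tool_pos'],o['grip_width'],o['joint_positions'])
R=dframe(); C=np.array([542.1,114.2,114.6]); print(delta(3.07,C+3*R[:,2]))
zoom(c,240,180,150,110,5,'w10z')
E
```

```text
[-0.81336172  0.6975008   0.05801021] [540.2334619  114.05462188 116.63249829] 51.11572088619177 [ 0.04589488  0.38606754  2.00340476  0.1442645   0.30418751 -1.72879364]
(array([-0.001,  0.003, -0.   ]), array([-0.8, -0.1, -0.4]))
```

View pics/w10z.png

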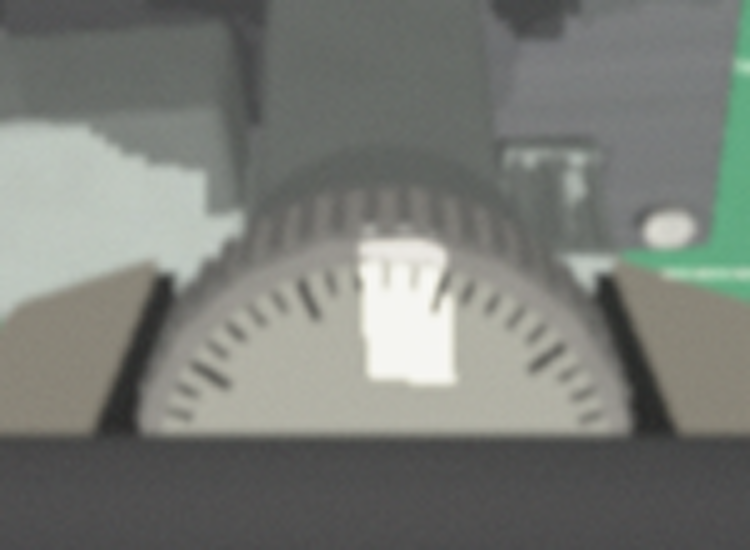

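The scale sits the same in the grip as before, so it hasn't slipped. I'll open, back off along the axis and check.

Call:
{"api": "step_arm", "payload": {
  "increments": "0 0 0 0 0 0 1;0 0 0 0 0 0 1;0 0 0 0 0 0 1;0 0 0 0 0 0 1;0 0 0 0 0 0 1;0 0 0 0 0 -40 1;0 0 0 0 0 -80 1;0 0 0 0 0 -120 1;0 0 0 0 0 -120 1;0 0 0 0 0 -120 1"
}}

```text
time: 17.32
tool_pos: [488.3, 106.5, 224.2]
tcp_rot: [3.109, 0.452, -3.072]
contact_force: [0.5, 0.7, -0.2]
grip_width: 91.8
```

```bash
python3 - <<'E'
from h import *
c=cap('wrist','w11'); o=get_obs(); print(o['time'],o['tool_pos'],o['contact_force'],o['grip_width'])
np.savez('w11.npz',W=c['W'],K=c['K'],frame=c['frame'])
zoom(c,265,160,100,80,8,'w11z')
E
```

```text
17.375 [488.17739497 106.48323162 223.59172471] [-0.09541535  0.46796413 -0.68829634] 91.70866516348742
```

View pics/w11z.png

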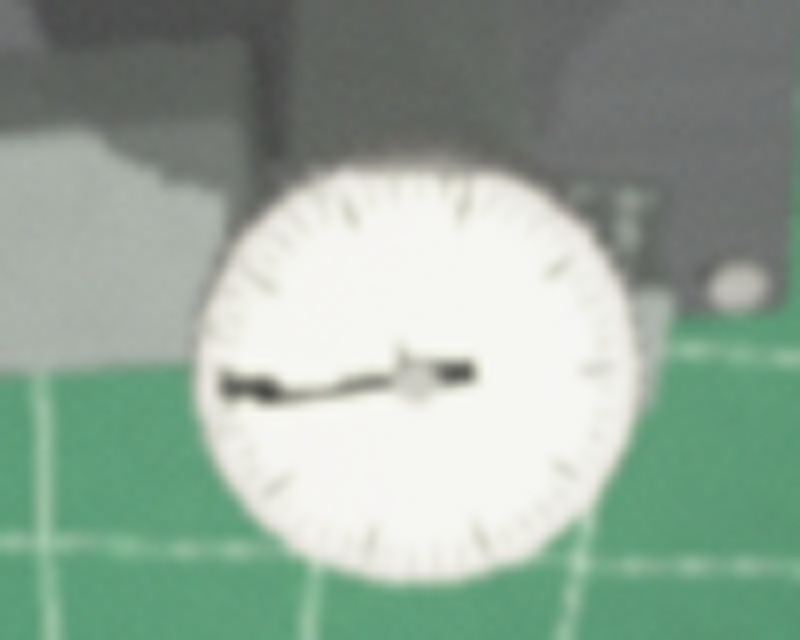

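The zero mark, at about (250,388), is close to the hand but roughly 0.08 rad short, and the hand's tip runs along its lower edge. I'll measure it more closely and mend it.

```bash
python3 - <<'E'
from h import *
d=np.load('w11.npz'); c=dict(W=d['W'],K=d['K'],frame=d['frame'])
g=c['frame'][195:222,286:330].astype(np.uint8)
cv2.imwrite('pics/w11zz.png',cv2.resize(g[:,:,::-1],None,fx=18,fy=18,interpolation=cv2.INTER_NEAREST))
e,_=face(c,(280,170,75,70),190); print(e)
f=255-c['frame'].mean(2)
for x in range(290,328,2): 
    col=f[198:218,x:x+2].mean(1)-30; col[col<25]=0; print(x+.5, (np.arange(198,218)*col).sum()/max(col.sum(),1e-6), col.sum().round())
E
```

```text
((316.8487854003906, 206.0369110107422), (52.37604904174805, 54.729209899902344), 89.86508178710938)
290.5 212.2797711908476 320.0
292.5 207.63967357187695 266.0
294.5 207.99657924743445 292.0
296.5 208.24516737388026 353.0
298.5 208.51642335766425 365.0
300.5 208.97581493165092 158.0
302.5 209.0 61.0
304.5 208.6290322580645 72.0
306.5 208.4275618374558 94.0
308.5 207.60000000000002 128.0
310.5 207.47780373831773 143.0
312.5 207.4189944134078 119.0
314.5 206.0199667221298 100.0
316.5 205.45077720207254 64.0
318.5 205.93679458239276 148.0
320.5 206.2339760291819 320.0
322.5 206.03949627933602 291.0
324.5 0.0 0.0
326.5 0.0 0.0
```

View pics/w11zz.png

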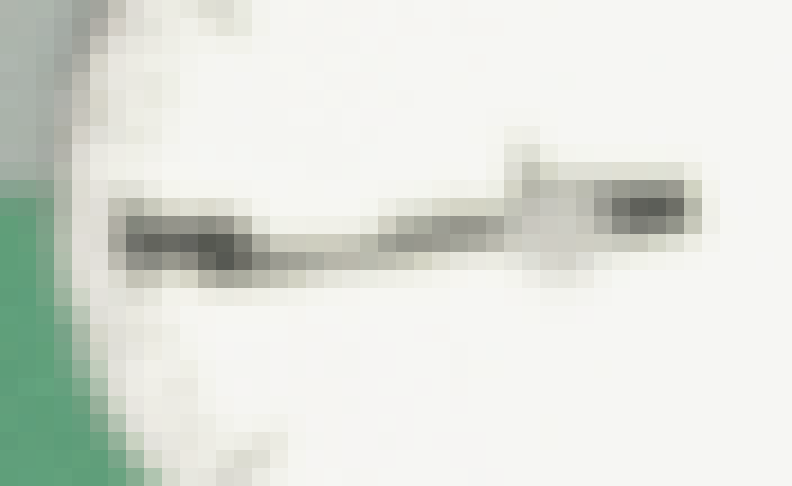

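In this view the hand's line at the mark's radius is about 1.7 px, or 1.6 mm, further counter-clockwise than the mark. That is inside one division, but I'll regrasp and turn a further 0.085 rad.

Call:
{"api": "step_arm", "payload": {
  "increments": "0 0 0 0 0 40 1;0 0 0 0 0 80 1;0 0 0 0 0 105 1;0 0 0 0 0 120 1;0 0 0 0 0 120 1;0 0 0 0 0 120 -1;0 0 0 0 0 120 -1;0 0 0 0 0 120 -1;0 0 0 0 0 120 -1;0 0 0 0 0 120 -1;0 0 0 0 0 120 -1;0 0 -0.045 0 0 120 -1;0 0 -0.085 0 0 120 -1;0 0 -0.085 0 0 120 -1;0 0 -0.085 0 0 120 -1"
}}

```text
time: 19.25
tool_pos: [540.5, 114.1, 117.0]
tcp_rot: [-3.133, 0.454, -2.978]
contact_force: [-2.9, 0.7, 5.1]
grip_width: 51.2
```

Call:
{"api": "step_arm", "payload": {
  "increments": "0 0 0 0 0 0 1;0 0 0 0 0 0 1;0 0 0 0 0 0 1;0 0 0 0 0 0 1;0 0 0 0 0 0 1;0 0 0 0 0 -40 1;0 0 0 0 0 -80 1;0 0 0 0 0 -110 1;0 0 0 0 0 -110 1;0 0 0 0 0 -110 1"
}}

```text
time: 20.5
tool_pos: [492.6, 107.1, 215.0]
tcp_rot: [-3.133, 0.453, -2.978]
contact_force: [0.2, -0.3, -0.1]
grip_width: 91.7
```

```bash
python3 - <<'E'
from h import *
c=cap('wrist','w12'); o=get_obs(); print(o['time'],o['tool_pos'],o['contact_force'],o['grip_width'])
np.savez('w12.npz',W=c['W'],K=c['K'],frame=c['frame'])
zoom(c,275,170,80,72,9,'w12z')
E
```

```text
20.55 [492.53011107 107.11087786 214.55537381] [-0.74890808  0.06673861  0.07867737] 91.63854943681854
```

View pics/w12z.png

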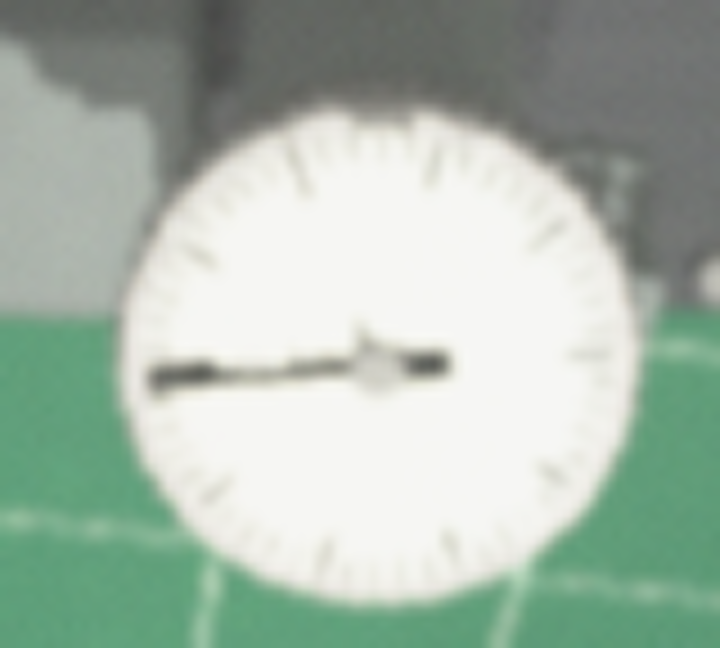

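The hand now runs straight into the zero mark at (183,377). Last, I'll check the pin and the bystanders.

```bash
python3 - <<'E'
from h import *
a=cap('scene','s_end'); b=cap('side','d_end')
i=np.hstack([cv2.resize(x['frame'][y:y+w,u:u+w],(400,400),interpolation=cv2.INTER_CUBIC) for x,u,y,w in((a,265,150,80),(b,300,150,100))])
cv2.imwrite('pics/g7.png',i[:,:,::-1])
E
```

```text
(no output)
```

View pics/g7.png

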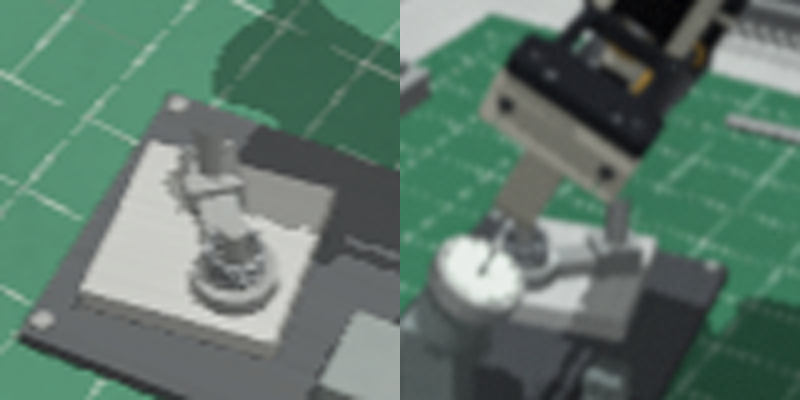

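View pics/s_end.png

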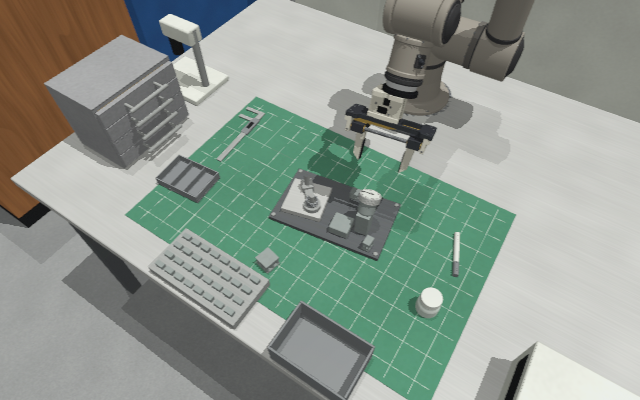

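The pin's head sits on the block and the arm is held. The bystanders are where they were, and the gripper is clear of everything. Handing in.

```bash
python3 -c "
from plant import *
print(close_job())"
```

```text
the job is handed in; nothing more can be done
None
```

The spring is preloaded and pinned, and the comparator is zeroed; I handed the job in at about 21 s of the 72 s allowed.

- **Pin:** I gripped its head, swung the arm clockwise to about 0.82 rad and felt the pin enter the hole. I pressed it home with about 11 N. It dropped 12.7 mm against the 12.5 mm expected. After I let go, the pictures showed the head down at the block and the arm held. I did not measure the pin's height again afterwards.
- **Bezel:** I turned it about 2.82 rad counter-clockwise in one grasp, without slipping. The check then showed the zero mark about 1.6 mm short of the hand, so I regrasped and turned it a further 0.085 rad. The last wrist picture shows the hand running straight into the zero mark; I judged this by eye.
- **Final state:** The gripper is open about 100 mm off the dial, the contact force is near zero, and no bystander has visibly moved in the scene view.
- **Disagreement:** The dial's centre taken from the face outline and from the hand's hub differed by about 1.5 mm. That put the turn needed anywhere from 2.77 to 2.93 rad, so I did the last correction by comparing the mark and the hand directly.

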